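# Send the bird form home on its measuring slide

### The job

In the bird preparation workshop, two measuring slides stand on the bench. Push the white carriage that carries the straw-coloured bird form along its slide, away from the robot, until it snaps past the spring catch and sits fully home at the end stop. Leave the carriage with the brown squirrel form where it is.

Things in the scene. Friction and masses are not known exactly. Their poses are not given: they have to be found in the camera images.
- bird_slide: Fixed dark steel slide under the bird carriage, 310 (x) x 90 (y) x 20 mm high, turned up to 20 degrees from straight ahead, the left or right one of two. Origin: centre of its underside, on the bench. +x: direction to push; z up. Blue stop block, 46 mm above the bench, at its +x end; near it on the +y side the catch, a sprung brass roller in a blue housing 42 mm above the bench.
- bird_carriage (a joint): Travel (m) of the white carriage, 140 x 70 mm, top 36 mm above the bench, along the slide's +x: starts at 0 to 0.05, 0.130 is fully home against the stop. Friction about 1.5 N. From 0.107 a lobe on its side meets the sprung roller: the push rises to about 6 N, the peak is passed at 0.119; beyond 0.124 the spring drives it on to 0.130 and holds it. Let go before, it stays short.
- bird_tab (a point): Centre of the top edge of the red upright push tab at the near end of the bird carriage, 84 mm above the bench. Tab 12 mm thick (slide's x), 50 mm wide (y), 48 mm high above the carriage, which reaches 6 mm behind its near face. On the slide's centre line at x = joint value - 0.123 m. 30 mm free beyond it, then the straw-coloured bird form with head and beak, up to 110 mm above the bench.
- squirrel_tab (a point): The same point of the red push tab on the other carriage, which has the same size and slide but carries a dark brown squirrel form. To be left where it is.

How it is judged:
By the outcome, as a careful person would: the job done as asked, in the order asked, and still so for the second after the job is handed in, with the robot touching nothing.
It also fails if it takes over 32 s, if anything falls off the work surface, if the arm or the gripper's body presses on something with over 40 N, if the wrist force passes 120 N, or if a joint passes its speed limit or range.

### The arm

A 6-joint arm with a two-finger parallel gripper is mounted at the origin on the work surface. World frame = base frame: x ahead of the robot, y to its left, z up, the work surface at z = 0. Lengths are in m, angles in rad, forces in N, time in s.
With the tool pointing down it reaches from about 0.425 to 0.95 m from the base axis. Payload 14.7 kg.
Tool frame: the origin (TCP) lies midway between the tips of the shut fingers; the grasp point (between the pads) lies 19 mm behind it; z points along the fingers, x is the direction in which the jaws open and shut, and the axes are right-handed (so a half turn about z gives the same grasp; the last joint's range is limited). The gripper opens to 85 mm and grips with 20 to 120 N. Pads are 22 mm wide; open, the fingers measure 114 mm over their backs; the gripper's body (76 mm by 85 mm) begins 54 mm behind the grasp point. The pads swing forward as they close: fully open they stand 13 mm farther back than shut.
Start: joints at [1.104, 0.48, 1.596, -0, 1.065, -0.047], TCP at [0.265, 0.594, 0.231] pointing down, gripper open.
Joint ranges: [-2.75, 2.75], [-0.82, 2.05], [0.23, 2.67], [-1.56, 4.7], [0.09, 2.69], [-2.92, 2.92]. Speed limits (rad/s): [1.89, 1.89, 2.39, 3.01, 3.01, 3.01].

### API

Orientations are given as a unit quaternion [w, x, y, z].
In Python, from plant import monitor, eyes, order gives the robot as it stands. The module is installed in compiled form; this text tells all that it offers.
- The arm moves only by the tool carry_out, never from a script. Its argument "plan" is a list of rows, each a list of 3 entries, a list of its own where there are three numbers: the closure in counts, from 0 (fully open) to 255 (shut), then the shift along the tool's x, y, z in m, then the turn, a rotation vector about the tool's x, y, z in degrees. In form: [[jaw, [dx, dy, dz], [wx, wy, wz]], ...]. A call has 1 to 12 rows; each row is the pose to reach, as a shift and turn from the pose measured when the call began, along the tool's axes at that moment; what a row does not reach only later rows make up. A row lasts 1/8 s, in which the tool goes at most 62.5 mm and 10.7 degrees, less where a joint would pass 70% of its speed; a pose out of reach is approached as far as the arm can. A call with a gripper value outside its range is refused whole. The fingers move at their own pace and stop on an object; "force" is the grip in N (left out, the last holds). Time passes only in rows, so rows that repeat a pose let the fingers close. It gives the time, the measured TCP pose, the force and the opening at its end, in the units of the state.
- monitor.read_state(): the state, without advancing time (a new reading comes with each control period).
- eyes.capture(name): name is "side" or "top"; returns a dict with "image" (420x560x3 uint8, red, green, blue), "z_map" (420x560 float32, m along the optical axis (not along the pixel's ray), 0 where there is no reading), "K" (3x3 intrinsics, pixels), "xyz" and "attitude" of the camera in the world. Camera axes: x right, y up, looking along -z (the intrinsics and any distortion apply to the point x, -y, -z); pixel columns grow to the right and rows downward; lengths in m; the calibration is good to about 2 mm. A picture is of the moment at which its call begins.
- order.job_done(): hands the job in, once; it reports no verdict.
Trained networks look in a picture, given as the dict that the camera call returned (one of the last four; its "shot" number tells which), for a name from the list of things; names that differ only in an ending like _2 or _b are one class to them, and where a whole thing is asked for, a point or a joint stands for the part that bears it (a point fixed in the world has none). Each returns a list of dicts, best first, with "confidence" (0 to 1); they miss things now and then, are a little off and sometimes report something else, mostly with a low value. They report only what shows in the picture. A call takes as long as a camera call.
- eyes.masks_of(picture, label): "region" (420x560 bool, what is visible of it) and "location" ([row, column] in pixels, amid what is visible of it).
- eyes.tip_of(picture, label): "location" ([row, column] in pixels: a listed point, or the origin of a listed thing).
The state is a dict: "t": time; "q": joint angles; "joint_vel": joint speeds; "effort": joint torques, N m; "position": TCP position; "ee_rot": TCP orientation; "wrist_force": force on the tool from outside, world axes, zero at the start; "moment": the same for the moment, N m; "opening": finger opening in m.
Only numpy, scipy, OpenCV 4.12 (cv2) and the standard library are available. Lean on these libraries where they do the work, as an engineer would, in place of code of your own. Each camera call takes 0.05 s, during which the arm holds its last target.

## Working session

There is one attempt and no reset: what is moved stays moved. The work goes in short steps, Python scripts to look and compute and a tool call to move; the robot and the scene stay as the last step left them, time stands still between calls to the robot, and variables do not carry over. Pictures are saved under pics/ and viewed, and the job is handed in when it is done.

Besides the shell and the picture viewer there is one more tool, called after "Emit:" as name([rows], argument=value, ...), one row to a line, values as JSON. carry_out: Moves the arm, as the interface text tells. Its arguments: {"type":"object","properties":{"plan":{"type":"array","items":{"type":"array"}},"force":{"type":"number"}},"required":["plan"]}

```bash
mkdir -p pics
cat > h.py <<'E'
import numpy as np, cv2
from scipy.spatial.transform import Rotation as R
from plant import monitor, eyes, order
def rot(a):
    a=np.array(a)
    return a if a.shape==(3,3) else R.from_quat(a[[1,2,3,0]]).as_matrix()
def toworld(p,rc,z=None):
    r,c=rc; K=p["K"]; 
    d=np.array([(c-K[0,2])/K[0,0],-(r-K[1,2])/K[1,1],-1.0]); dw=rot(p["attitude"])@d
    o=np.array(p["xyz"])
    if z is None:
        s=p["z_map"][int(round(r)),int(round(c))]
    else: s=(z-o[2])/dw[2]
    return o+s*dw
E
python3 - <<'E'
from h import *
print(monitor.read_state())
for n in("top","side"):
    p=eyes.capture(n); cv2.imwrite(f"pics/{n}1.png",p["image"][:,:,::-1]); print({k:v for k,v in p.items() if k not in("image","z_map")})
    for l in("bird_tab","squirrel_tab","bird_slide"):
        t=eyes.tip_of(p,l)
        for x in t[:3]:
            print(n,l,x, toworld(p,x["location"],0.0 if "slide" in l else .084))
E
```

```text
{'t': 0.0, 'q': array([ 1.10441671e+00,  4.80835238e-01,  1.59691299e+00, -1.86022541e-05,
        1.06510404e+00, -4.65839875e-02]), 'joint_vel': array([ 1.55922727e-03, -1.68374197e-05,  6.46228992e-04, -8.37260664e-04,
        4.68887379e-04,  1.38989308e-03]), 'effort': array([ 1.69933668e-03, -9.50675440e+01, -4.30173075e+01, -1.58062026e-04,
        1.26655342e-02,  6.99447105e-05]), 'position': array([0.26470177, 0.59317881, 0.23065561]), 'ee_rot': array([ 3.24821942e-04,  8.38917470e-01,  5.44258287e-01, -5.39641962e-04]), 'wrist_force': array([ 0.06763362,  0.42989217, -0.71508394]), 'moment': array([-0.03261413, -0.0089448 ,  0.01719029]), 'opening': 0.08552207756717159}
{'K': array([[388.12552567,   0.        , 279.73655186],
       [  0.        , 388.12552567, 204.91919098],
       [  0.        ,   0.        ,   1.        ]]), 'xyz': array([0.40705684, 0.00311691, 0.81258873]), 'attitude': array([-0.7011304 , -0.05393195,  0.07153514,  0.70738266]), 'shot': 1}
top bird_tab {'location': [250.1, 157.2], 'confidence': 0.57} [0.45422185 0.21244961 0.084     ]
top squirrel_tab {'location': [222.8, 401.2], 'confidence': 0.93} [ 0.50164513 -0.24708744  0.084     ]
top bird_slide {'location': [203.2, 179.3], 'confidence': 0.83} [0.55803213 0.19454443 0.        ]
{'K': array([[466.1009223 ,   0.        , 281.80368916],
       [  0.        , 466.1009223 , 210.4215505 ],
       [  0.        ,   0.        ,   1.        ]]), 'xyz': array([ 0.27605134, -0.49294947,  0.65589698]), 'attitude': array([ 0.89904587,  0.36073567, -0.08698864, -0.23242048]), 'shot': 2}
side bird_tab {'location': [150.4, 190.1], 'confidence': 0.85} [0.45414036 0.2147467  0.084     ]
side squirrel_tab {'location': [316.8, 341.2], 'confidence': 0.77} [ 0.50575148 -0.2321746   0.084     ]
side bird_slide {'location': [170.3, 244.2], 'confidence': 0.81} [0.55635505 0.19944936 0.        ]
```

View pics/top1.png

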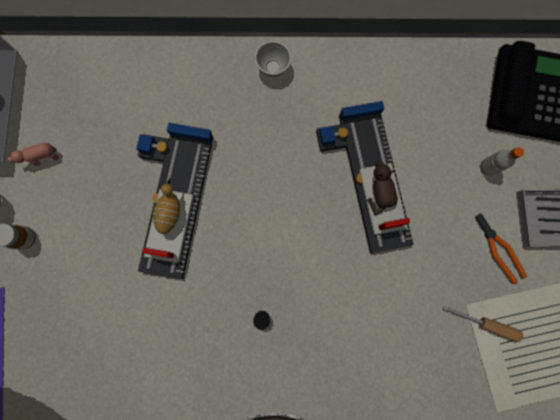

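View pics/side1.png

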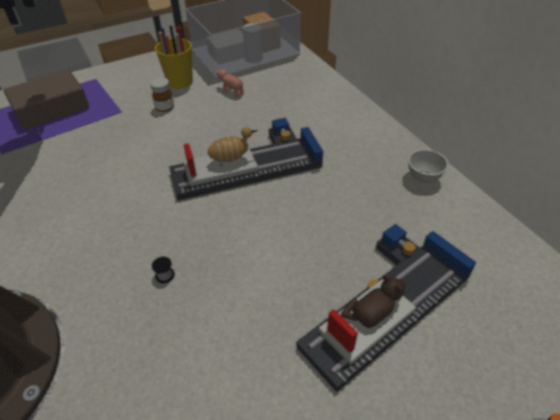

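The top view shows the bird slide on the left, with its tab near (row 253, col 158) and its stop near (131, 190). The squirrel slide is on the right. Next I'll measure the slide axis.

Run:
```python
from h import *
for n in("top","side"):
    p=eyes.capture(n)
    m=eyes.masks_of(p,"bird_slide"); print(n,[x["confidence"] for x in m])
    im=p["image"].astype(int); r,g,b=im[...,0],im[...,1],im[...,2]
    H,W=r.shape; vv,uu=np.mgrid[:H,:W]
    K=p["K"]; D=np.stack([(uu-K[0,2])/K[0,0],-(vv-K[1,2])/K[1,1],-np.ones((H,W))],-1)@rot(p["attitude"]).T
    P=np.array(p["xyz"])+D*p["z_map"][...,None]
    left=P[...,1]>0.05
    inb=(P[...,0]>.3)&(P[...,0]<.8)&(P[...,1]<.33)
    red=(r>120)&(g<60)&(b<60)&left&inb
    blue=(b>70)&(r<50)&left&inb&(P[...,2]>.02)
    for nm,k in(("red",red),("blue",blue)):
        q=P[k]; print(nm,k.sum(),q.mean(0),q.min(0),q.max(0))
        for z in [(.075,.09)] if nm=="red" else [(.035,.05)]:
            s=q[(q[:,2]>z[0])&(q[:,2]<z[1])]; print(len(s)); 
            if len(s)>3:
                c,sz,a=cv2.minAreaRect(s[:,:2].astype(np.float32)*1000); print(c,sz,a)
    reg=m[0]["region"]&(P[...,2]>.012)&(P[...,2]<.028); s=P[reg]
    print("slide",cv2.minAreaRect(s[:,:2].astype(np.float32)*1000), np.percentile(s[:,2],[5,50,95]))
    for l in("bird_tab","squirrel_tab"):
        t=eyes.tip_of(p,l); print(l,[toworld(p,x["location"],.084) for x in t[:2]])
```

```text
top [0.77]
red 92 [0.45152915 0.21686919 0.08491073] [0.44485444 0.19579551 0.0815212 ] [0.45813843 0.23926043 0.08813364]
92
(451.7677307128906, 217.4658966064453) (43.62171936035156, 6.926299571990967) 78.92413330078125
blue 490 [0.69446401 0.2024685  0.04517374] [0.66156645 0.12782365 0.03941916] [0.71837178 0.27518733 0.0502467 ]
486
(695.911376953125, 203.7449951171875) (45.932273864746094, 151.42018127441406) 12.13642692565918
slide ((566.1947021484375, 225.09677124023438), (147.319091796875, 308.354736328125), 79.70174407958984) [0.01801574 0.02086184 0.02536177]
bird_tab [array([0.45243422, 0.21843997, 0.084     ])]
squirrel_tab [array([ 0.50321635, -0.24276935,  0.084     ])]
side [0.79]
red 52 [0.45022262 0.21491015 0.08496035] [0.4441521  0.19406508 0.08283182] [0.45664319 0.23510148 0.08798456]
52
(450.06195068359375, 214.73248291015625) (41.38288497924805, 6.954090595245361) 80.38768005371094
blue 263 [0.69323513 0.19523455 0.04543813] [0.66067104 0.12662537 0.04020427] [0.71447515 0.27218557 0.05061113]
262
(694.414306640625, 201.10659790039062) (43.4892578125, 148.05821228027344) 11.353936195373535
slide ((564.197998046875, 222.1072998046875), (146.73985290527344, 309.28631591796875), 79.68143463134766) [0.01487067 0.02083797 0.02589168]
bird_tab [array([0.45212688, 0.22080232, 0.084     ])]
squirrel_tab [array([ 0.50420967, -0.23794495,  0.084     ])]
```

Emit:
carry_out([
  [255, [-0.04, 0.042, 0], [0, 0, -3]],
  [255, [-0.08, 0.083, 0], [0, 0, -6]],
  [255, [-0.12, 0.125, 0], [0, 0, -9]],
  [255, [-0.16, 0.167, 0], [0, 0, -12]],
  [255, [-0.2, 0.208, 0], [0, 0, -13.5]],
  [255, [-0.24, 0.25, 0], [0, 0, -13.5]],
  [255, [-0.277, 0.292, 0], [0, 0, -13.5]],
  [255, [-0.277, 0.292, 0], [0, 0, -13.5]],
  [255, [-0.277, 0.292, 0], [0, 0, -13.5]],
])

```text
t: 1.92
position: [0.4188, 0.2216, 0.2314]
ee_rot: [-0.0, 0.77, 0.639, 0.0]
wrist_force: [0.1, 0.8, 0.3]
opening: 0.0002
```

Emit:
carry_out([
  [255, [0, 0, 0.05], [0, 0, 0]],
  [255, [0, 0, 0.1], [0, 0, 0]],
  [255, [0, 0, 0.145], [0, 0, 0]],
  [255, [0, 0, 0.173], [0, 0, 0]],
  [255, [0, 0, 0.173], [0, 0, 0]],
])

```text
t: 2.55
position: [0.4171, 0.2222, 0.0569]
ee_rot: [-0.001, 0.769, 0.639, -0.002]
wrist_force: [-0.3, 0.4, 0.1]
opening: -0.0005
```

Run:
```python
from h import *
s=monitor.read_state(); print(s["t"],s["position"],s["wrist_force"])
for n in("top","side"):
    p=eyes.capture(n); im=p["image"]; im=im[170:290,90:250] if n=="top" else im[80:230,130:340]
    cv2.imwrite(f"pics/{n}2.png",cv2.resize(im,None,fx=3.5,fy=3.5)[:,:,::-1])
```

```text
2.55 [0.41706606 0.22223903 0.05689939] [-0.30907209  0.36088256  0.14560804]
```

View pics/top2.png

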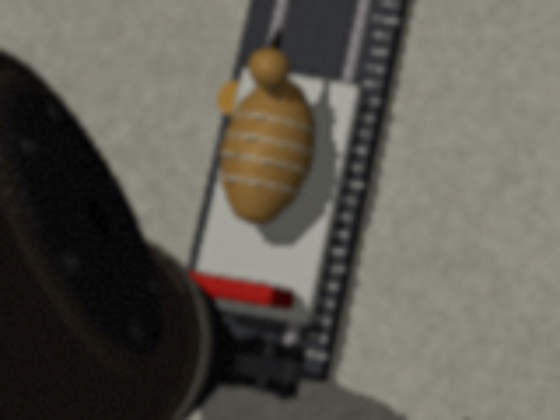

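View pics/side2.png

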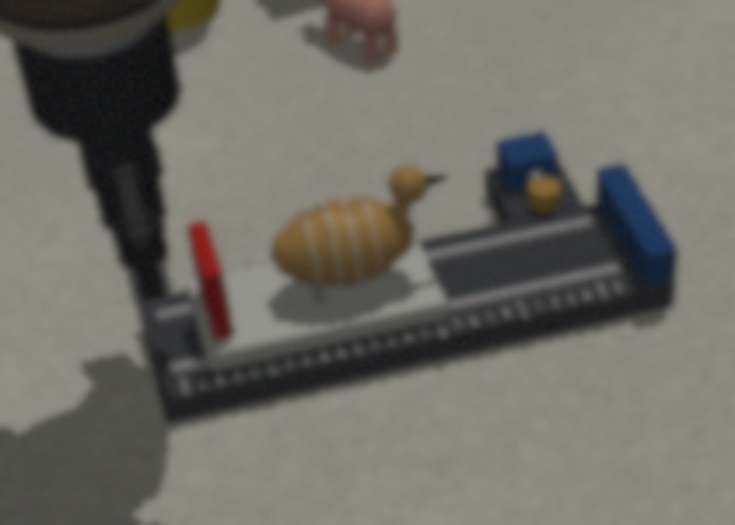

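The top crop shows the shut fingers just behind the red tab and centred on it. The side crop shows them above the slide with a gap to the tab, so I'll push along tool +y.

Emit:
carry_out([
  [255, [0, 0.012, 0], [0, 0, 0]],
  [255, [0, 0.024, 0], [0, 0, 0]],
  [255, [0, 0.036, 0], [0, 0, 0]],
  [255, [0, 0.048, 0], [0, 0, 0]],
  [255, [0, 0.06, 0], [0, 0, 0]],
  [255, [0, 0.072, 0], [0, 0, 0]],
  [255, [0, 0.084, 0], [0, 0, 0]],
  [255, [0, 0.094, 0], [0, 0, 0]],
  [255, [0, 0.1, 0], [0, 0, 0]],
  [255, [0, 0.1, 0], [0, 0, 0]],
])

```text
t: 3.9
position: [0.5175, 0.2042, 0.0589]
ee_rot: [0.0, 0.769, 0.639, 0.0]
wrist_force: [0.3, 0.3, -0.0]
opening: -0.0003
```

Run:
```python
from h import *
s=monitor.read_state(); print(s["t"],s["position"],s["wrist_force"])
x=np.array([np.cos(-.185),np.sin(-.185)]); d=s["position"][:2]-[.56,.1955]; print("slide xy",d@x, d@[-x[1],x[0]])
for n in("top","side"):
    p=eyes.capture(n); im=p["image"]; im=im[110:260,90:250] if n=="top" else im[80:230,130:340]
    cv2.imwrite(f"pics/{n}3.png",cv2.resize(im,None,fx=3.5,fy=3.5)[:,:,::-1])
```

```text
3.9 [0.51752204 0.20418696 0.05893782] [ 0.31589242  0.33826057 -0.04094582]
slide xy -0.0433510658273917 0.0007250505100867875
```

View pics/side3.png

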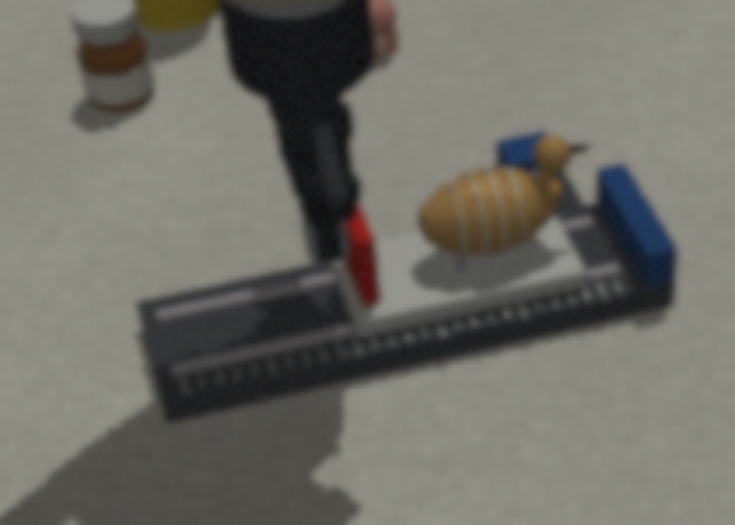

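The carriage is moving and is now at about 0.097. Next I'll push through the catch.

Emit:
carry_out([
  [255, [0, 0.008, 0], [0, 0, 0]],
  [255, [0, 0.016, 0], [0, 0, 0]],
  [255, [0, 0.022, 0], [0, 0, 0]],
  [255, [0, 0.027, 0], [0, 0, 0]],
  [255, [0, 0.03, 0], [0, 0, 0]],
  [255, [0, 0.03, 0], [0, 0, 0]],
])

```text
t: 4.75
position: [0.5472, 0.1988, 0.059]
ee_rot: [0.0, 0.769, 0.639, 0.001]
wrist_force: [0.4, -0.0, -0.2]
opening: 0.0
```

```bash
cat > m.py <<'E'
from h import *
import sys
s=monitor.read_state(); print(s["t"],s["position"],s["wrist_force"])
x=np.array([np.cos(-.185),np.sin(-.185)]); d=s["position"][:2]-[.56,.1955]; print("slide xy",d@x, d@[-x[1],x[0]])
for n in("top","side"):
    p=eyes.capture(n); im=p["image"]; im=im[110:260,90:250] if n=="top" else im[80:230,130:340]
    cv2.imwrite(f"pics/{n}{sys.argv[1]}.png",cv2.resize(im,None,fx=3.5,fy=3.5)[:,:,::-1])
    im=p["image"].astype(int); r,g,b=im[...,0],im[...,1],im[...,2]
    H,W=r.shape; vv,uu=np.mgrid[:H,:W]
    K=p["K"]; D=np.stack([(uu-K[0,2])/K[0,0],-(vv-K[1,2])/K[1,1],-np.ones((H,W))],-1)@rot(p["attitude"]).T
    P=np.array(p["xyz"])+D*p["z_map"][...,None]
    for nm,sg in(("bird",1),("sq",-1)):
        k=(r>120)&(g<60)&(b<60)&(sg*P[...,1]>.05)&(sg*P[...,1]<.33)&(P[...,2]>.075); q=P[k]; 
        if len(q)<4: continue
        c=np.array(cv2.minAreaRect(q[:,:2].astype(np.float32)*1000)[0])/1000
        print(n,nm,len(q),c, "joint by rect centre", (c-[.56,.1955])@x+.123 if sg>0 else "")
    for l in("bird_tab","squirrel_tab"):
        print(n,l,[(toworld(p,t["location"],.084),t["confidence"]) for t in eyes.tip_of(p,l)[:2]])
E
python3 m.py 4
```

```text
4.75 [0.54718275 0.19876619 0.0590095 ] [ 0.43399055 -0.02470961 -0.24123407]
slide xy -0.013199341254246258 0.0008527699727307564
top sq 112 [ 0.50246436 -0.23797536] joint by rect centre 
top bird_tab [(array([0.5627259 , 0.19817383, 0.084     ]), 0.62)]
top squirrel_tab [(array([ 0.49953087, -0.24733045,  0.084     ]), 0.64)]
side bird 21 [0.56162897 0.18357376] joint by rect centre 0.12679496132026252
side sq 182 [ 0.50335004 -0.24049651] joint by rect centre 
side bird_tab [(array([ 0.50586236, -0.23868707,  0.084     ]), 0.66), (array([0.56590109, 0.19160075, 0.084     ]), 0.57)]
side squirrel_tab [(array([ 0.50552169, -0.23276726,  0.084     ]), 0.84)]
```

View pics/side4.png

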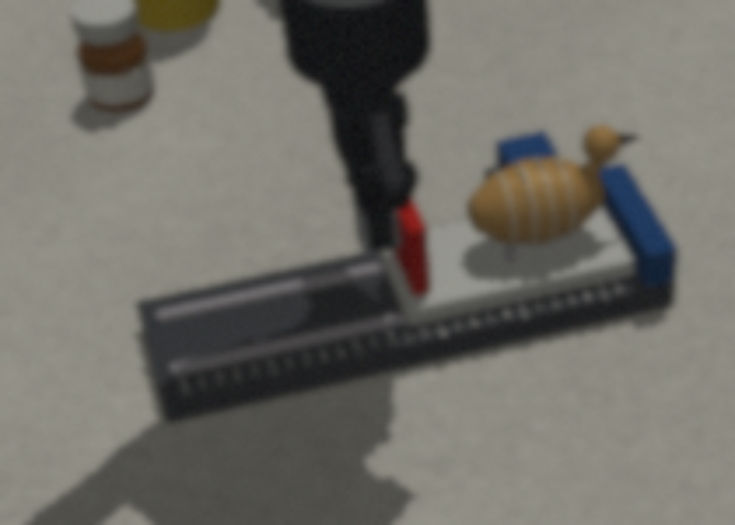

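The carriage looks home against the stop and the contact force has dropped away. I'll confirm by pressing a few millimetres more, gently.

Emit:
carry_out([
  [255, [0, 0.001, 0], [0, 0, 0]],
  [255, [0, 0.002, 0], [0, 0, 0]],
  [255, [0, 0.002, 0], [0, 0, 0]],
])

```text
t: 5.42
position: [0.5486, 0.1984, 0.059]
ee_rot: [0.0, 0.769, 0.639, 0.0]
wrist_force: [-0.7, -0.4, -0.4]
opening: -0.0002
```

Emit:
carry_out([
  [255, [0, 0.001, 0], [0, 0, 0]],
  [255, [0, 0.002, 0], [0, 0, 0]],
  [255, [0, 0.002, 0], [0, 0, 0]],
])

```text
t: 5.8
position: [0.5508, 0.198, 0.059]
ee_rot: [0.0, 0.769, 0.639, 0.0]
wrist_force: [0.3, 0.1, 0.3]
opening: -0.0001
```

Emit:
carry_out([
  [255, [0, 0.001, 0], [0, 0, 0]],
  [255, [0, 0.002, 0], [0, 0, 0]],
  [255, [0, 0.002, 0], [0, 0, 0]],
])

```text
t: 6.18
position: [0.5511, 0.1979, 0.059]
ee_rot: [-0.001, 0.769, 0.639, -0.001]
wrist_force: [-12.1, 6.2, 9.6]
opening: 0.0003
```

The arm advanced only 0.3 mm and met about 14 N, well above the 6 N catch, so this is the end stop. I'll back off and lift.

Emit:
carry_out([
  [255, [0, -0.01, 0], [0, 0, 0]],
  [255, [0, -0.03, 0], [0, 0, 0]],
  [255, [0, -0.05, 0], [0, 0, 0]],
  [255, [0, -0.06, -0.04], [0, 0, 0]],
  [255, [0, -0.06, -0.09], [0, 0, 0]],
  [255, [0.05, -0.06, -0.14], [0, 0, 0]],
  [255, [0.1, -0.06, -0.17], [0, 0, 0]],
  [255, [0.15, -0.06, -0.17], [0, 0, 0]],
  [255, [0.2, -0.06, -0.17], [0, 0, 0]],
  [255, [0.25, -0.06, -0.17], [0, 0, 0]],
  [255, [0.25, -0.06, -0.17], [0, 0, 0]],
])

```text
t: 7.55
position: [0.5379, 0.4577, 0.2283]
ee_rot: [-0.001, 0.768, 0.64, -0.0]
wrist_force: [0.4, 0.0, -0.3]
opening: 0.0001
```

```bash
python3 m.py 5
```

```text
7.55 [0.53788001 0.45771499 0.2283375 ] [ 0.44036966  0.01794679 -0.2690362 ]
slide xy -0.06997607791058105 0.2536717207333302
top bird 94 [0.56835895 0.19609006] joint by rect centre 0.13110777375608393
top sq 83 [ 0.50362762 -0.23879488] joint by rect centre 
top bird_tab [(array([0.56678668, 0.19284349, 0.084     ]), 0.78)]
top squirrel_tab [(array([ 0.50011251, -0.2466006 ,  0.084     ]), 0.85)]
side bird 42 [0.56724457 0.19349022] joint by rect centre 0.13049064060737303
side sq 159 [ 0.50302664 -0.23986584] joint by rect centre 
side bird_tab [(array([0.57186636, 0.19524444, 0.084     ]), 0.97)]
side squirrel_tab [(array([ 0.50525222, -0.23959261,  0.084     ]), 0.97)]
```

View pics/top5.png

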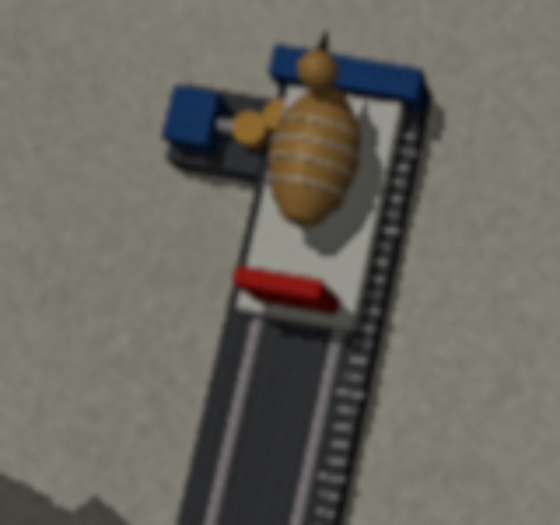

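View pics/side5.png

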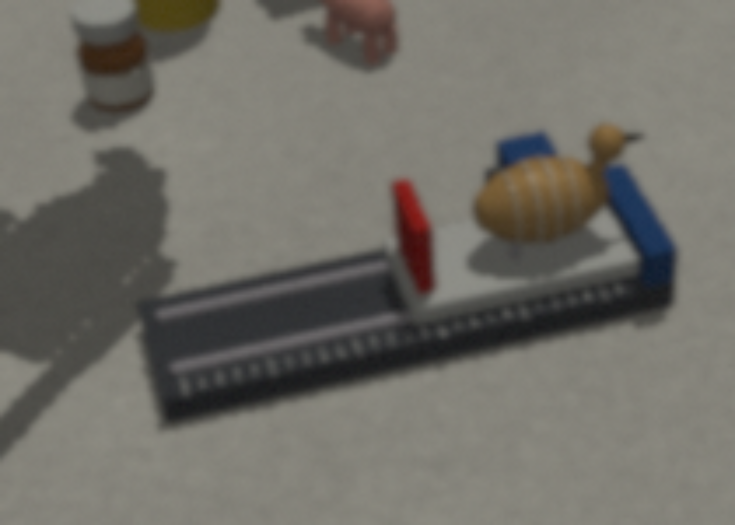

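Both views show the carriage against the blue stop with the lobe past the roller. Measured travel is about 0.130–0.131, and the squirrel tab hasn't moved.

```bash
python3 -c "
from plant import order; print(order.job_done())"
```

```text
the job is handed in; nothing more can be done
None
```

I pushed the bird carriage along the left slide with the shut fingers behind its red tab. It went past the catch to the end stop, and I handed the job in at about 7.6 s.

- **Fully home:** at the end of the push the arm met about 16 N and stopped moving, well above the 6 N needed to pass the catch. After the arm let go and moved clear, the tab measured 0.131 m of travel in the top view and 0.130 m in the side view; 0.130 m is fully home. The lobe is past the roller in the top view.
- **Squirrel carriage:** its tab is where it was, to within about 2 mm of measurement error.
- **Disagreement:** while the gripper was hiding the bird tab, the side-view point finder once put it on the squirrel tab, and the partly hidden tab measured 0.127 m. Both were fine once the arm was clear. The point finder's final positions for the bird tab still differed by about 5 mm between the two views.

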